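Seat a filter cube carrier on its interlock base and hold it down

TASK

Pick up the blue carrier block by the black filter cube on it and set it, edges in line with the base, over the locating dowel of the black interlock base: the bore under the block is hidden once it is over the base, so slide it about on the dowel until it drops on. Then press it down until the white sprung switch plate is fully at the bottom of its stroke, and finish like that, still gripping the cube and keeping it pressed down, so that a colleague can tighten the clamps. Do not disturb the other things on the table.

Things in the scene. Friction and masses are not known exactly. Their poses are not given: they have to be found in the camera images.
- carrier_grip (a point): Grip point of the loose carrier (0.2 kg, upright on the table): blue block 64 x 64 x 24 mm, a black filter cube (40 mm along x, 38 along y, 41 high) fixed centrally on top. On the carrier's axis, 48 mm above its underside, 24 mm above the block's top, 17 mm below the cube's top. x, y along the block's edges, z up. Either pair of the cube's sides can be gripped.
- carrier_bore (a point): Centre of the carrier's underside, 48 mm below carrier_grip, same axes: mouth of a round vertical bore, 12 mm wide and 24 mm deep (the cube closes it on top), chamfered by 2 mm at the mouth.
- base: Interlock base, fixed to the table: black plate 124 (x) x 92 (y) x 12 mm, a white sprung switch plate above it, a yellow switch housing at the +x end (x 49 to 61 mm, top 20 mm above the table). Origin: centre of its underside, at table height; z up.
- base_top (a point): Point above the base's centre, 23 mm above the table: top of the unpressed switch plate. Axes as the base. An upright steel dowel, 8 mm in diameter with a bullet-nosed tip (last 5 mm), rises through a slot in the plate, its tip 35 mm above the table, 12 mm above this point. It is clamped at y = 0 but anywhere from x = -8 to +8 mm: its place is not reported, only seen or felt.
- switch_plate (a joint): Travel of the white switch plate (92 x 64 mm, slotted for the dowel), in m: 0 = up, 0.005 = fully pressed (its top, and so the carrier's underside, then 18 mm above the table). Sprung: starts to move at about 4 N, takes about 9 N when fully down, springs back when released. The carrier's own weight does not press it.
- lens_cleaner: White spray bottle with a blue cap, 35 mm wide, 120 mm high, standing loose; leave alone. Origin at its foot.
- immersion_oil: Amber dropper bottle, 30 mm wide, 86 mm high, standing loose; leave alone. Origin at its foot.
- swab_tub: Clear tub of cotton swabs, 50 mm wide, 91 mm high, standing loose; leave alone. Origin at its foot.
- dust_cap: Black round dust cap, 41 mm wide, 13 mm high, lying loose; leave alone. Origin at its underside.

How it is judged:
By the outcome, as a careful person would: the job done as asked, in the order asked, and still so for the second after the job is handed in, while the arm keeps its last pose, push and grip.
It also fails if it takes over 48 s, if anything falls off the work surface, if the arm or the gripper's body presses on something with over 40 N, if the wrist force passes 120 N, or if a joint passes its speed limit or range.

ROBOT

A 6-joint arm with a two-finger parallel gripper is mounted at the origin on a cart in front of the work surface, level with it; the furniture and walls round the work are solid. World frame = base frame: x ahead of the robot, y to its left, z up, the work surface at z = 0. Lengths are in m, angles in rad, forces in N, time in s.
With the tool pointing down it reaches from about 0.425 to 0.95 m from the base axis. Payload 3.5 kg.
Tool frame: the origin (TCP) lies midway between the tips of the shut fingers; the grasp point (between the pads) lies 19 mm behind it (ctrl.pinch_z is the distance from the TCP to the grasp point, in m); z points along the fingers, y is the line along which they close (so a half turn about z gives the same grasp; the last joint's range is limited). The gripper opens to 85 mm and grips with 20 to 120 N. Pads are 22 mm wide; open, the fingers measure 114 mm over their backs; the gripper's body (76 mm by 85 mm) begins 54 mm behind the grasp point. The pads swing forward as they close: fully open they stand 13 mm farther back than shut.
Start: joints at [1.162, 0.286, 1.577, -0, 1.279, -0.15], TCP at [0.173, 0.653, 0.231] pointing down, gripper open.
Joint ranges: [-2.77, 2.77], [-0.9, 2.22], [0.21, 2.48], [-1.53, 4.67], [0.24, 2.81], [-2.84, 2.84]. Speed limits (rad/s): [2.79, 2.79, 3.14, 3.14, 3.14, 3.14].

INTERFACE

Orientations are given as a unit quaternion [x, y, z, w].
In Python, from plant import get_state, viewer, sign_off, ctrl gives the robot as it stands. The module is installed in compiled form; this text tells all that it offers.
- The arm moves only by the shell command python3 -m handwheel 'ROWS' [FORCE]. ROWS is JSON, a list that holds one entry, the list of rows, each a list of 5 numbers: the finger opening in m, from 0 to 0.0854, then the shift along the tool's x, y, z in m, then the turn about the tool's z in degrees. In form: [[[claw, x, y, z, spin], ...]]. A call has 1 to 12 rows; each row shifts and turns the commanded pose from where the row before left it, along the tool's axes as they then stand; what a row does not reach is not made up. A row lasts 1/12 s, in which the tool goes at most 41.7 mm and 7.16 degrees, less where a joint would pass 70% of its speed; a pose out of reach is approached as far as the arm can. A call is refused whole if a number of a shift passes 0.0417 or a number of a turn 7.16, either way. A call with a gripper value outside its range is refused whole. The fingers move at their own pace and stop on an object; FORCE is the grip in N (left out, the last holds). Time passes only in rows, so rows that do not move let the fingers close. It gives the time, the measured TCP pose, the force, the opening and the grip force at its end, in the units of the state.
- get_state(): the state, without advancing time (a new reading comes with each control period).
- viewer.read_camera(name): name is "scene" or "top" or "wrist"; returns the picture (384x512x3 uint8, blue, green, red); there is no depth.
- viewer.camera_params(name): a dict with "fov_y" (degrees; the focal length in pixels is half the picture's height over the tangent of half this angle, whatever the lens; pixels are square), "cx", "cy" (the principal point, pixels), "xyz" and "attitude" of the camera in the world; the wrist camera has in their place "hand_eye" (4x4, takes a point from camera to tool coordinates, whose origin is the TCP and whose axes are the flange's). Camera axes: x right, y up, looking along -z (the intrinsics and any distortion apply to the point x, -y, -z); pixel columns grow to the right and rows downward; lengths in m; the calibration is good to about 2 mm. A picture is of the moment at which its call begins: read the wrist's pose just before it. camera_params takes no time and is no camera call.
- sign_off(): hands the job in; it is judged then, once.
Trained networks look in the newest picture that a camera, given by its name, has taken for a name from the list of things; names that differ only in an ending like _2 or _b are one class to them, and where a whole thing is asked for, a point or a joint stands for the part that bears it (a point fixed in the world has none). Each returns a list of dicts, best first, with "confidence" (0 to 1); they miss things now and then, are a little off and sometimes report something else, mostly with a low value. They report only what shows in the picture. A call takes as long as a camera call.
- viewer.look_for(camera, name): "extent" ([left, top, width, height] as shares, 0 to 1, of the picture: columns of its width, rows of its height, round what is visible of it).
- viewer.outline_of(camera, name): "mask" (384x512 bool, what is visible of it) and "extent" ([left, top, width, height] as shares, 0 to 1, of the picture: columns of its width, rows of its height, round what is visible of it).
- viewer.pinpoint(camera, name): "xy" ([column, row] as shares, 0 to 1, of the picture: columns of its width, rows of its height: a listed point, or the origin of a listed thing).
The state is a dict: "time": time; "qpos": joint angles; "dq": joint speeds; "joint_efforts": joint torques, N m; "eef_pos": TCP position; "tcp_rot": TCP orientation; "contact_force": force on the tool from outside, world axes, zero at the start; "wrist_torque": the same for the moment, N m; "opening": opening from 0.0 (shut) to 1.0 (fully open); "finger_force": force on a finger pad.
Only numpy, scipy, OpenCV 4.12 (cv2) and the standard library are available. Lean on these libraries where they do the work, as an engineer would, in place of code of your own. Each camera call takes 0.05 s, during which the arm holds its last target. There are 200 camera calls.

## Working session

There is one attempt and no reset: what is moved stays moved. The work goes in short steps, Python scripts to look and compute and a shell command to move; the robot and the scene stay as the last step left them, time stands still between calls to the robot, and variables do not carry over. Pictures are saved under pics/ and viewed, at most 10 in all, crops included, and the job is handed in when it is done.

```bash
mkdir -p pics; cat > h.py <<'E'
import numpy as np, cv2
from scipy.spatial.transform import Rotation as R
from plant import get_state, viewer, ctrl
def cam(n,s=None):
    p=viewer.camera_params(n); f=192/np.tan(np.radians(p['fov_y'])/2)
    if n=='wrist':
        s=s or get_state(); T=np.eye(4);T[:3,:3]=R.from_quat(s['tcp_rot']).as_matrix();T[:3,3]=s['eef_pos']
        M=T@np.array(p['hand_eye'])
    else:
        M=np.eye(4); a=np.array(p['attitude']); M[:3,:3]=a if a.shape==(3,3) else R.from_quat(a).as_matrix(); M[:3,3]=p['xyz']
    return M,f,p['cx'],p['cy']
def world(n,uv,z,C=None):
    M,f,cx,cy=C or cam(n); d=M[:3,:3]@np.array([(uv[0]-cx)/f,-(uv[1]-cy)/f,-1]); o=M[:3,3]
    return o+d*(z-o[2])/d[2]
def pix(P,C):
    M,f,cx,cy=C; q=M[:3,:3].T@(np.array(P)-M[:3,3]); return np.array([cx-f*q[0]/q[2],cy+f*q[1]/q[2]])
E
python3 - <<'E'
from h import *
s=get_state();print(s)
for n in ['scene','top','wrist']: print(n,viewer.camera_params(n))
a=viewer.read_camera('top');b=viewer.read_camera('scene')
cv2.imwrite('pics/top.png',a);cv2.imwrite('pics/scene.png',b)
Z=dict(carrier_grip=.048,base_top=.023,base=0,lens_cleaner=0,immersion_oil=0,swab_tub=0,dust_cap=0)
for n in Z:
  for c in ['top','scene']:
    r=viewer.pinpoint(c,n)
    if r: 
      uv=np.array(r[0]['xy'])*[512,384]; print(n,c,round(r[0]['confidence'],2),uv.round(1),world(c,uv,Z[n]).round(4))
E
```

```text
{'time': 0.0, 'qpos': array([ 1.16198447e+00,  2.87173771e-01,  1.57814851e+00,  1.04170853e-05,
        1.27859845e+00, -1.50007510e-01]), 'dq': array([-1.68144301e-03,  4.93088401e-05,  1.58737078e-03,  2.60938598e-05,
        2.43029103e-03,  1.89410415e-03]), 'joint_efforts': array([ 1.47498686e-03, -4.05982411e+01, -2.92624766e+01, -3.39497467e-05,
        5.98706290e-03,  7.56525338e-06]), 'eef_pos': array([0.17246427, 0.65192954, 0.2299572 ]), 'tcp_rot': array([ 1.29042744e-01,  9.91638349e-01, -1.11751690e-03, -3.25819891e-04]), 'contact_force': array([-0.21699599,  0.55194956,  0.06420767]), 'wrist_torque': array([-0.04363916,  0.03080032, -0.02085876]), 'finger_force': 0.0, 'opening': 1.0059134103010676}
scene {'fov_y': 55.29812542149516, 'cx': 259.35543271390713, 'cy': 194.90793949924557, 'xyz': array([-0.06502045, -0.34644356,  0.80725143]), 'attitude': array([ 0.33339647, -0.16977588, -0.396721  ,  0.83823349])}
top {'fov_y': 49.7188433768961, 'cx': 255.01813628949571, 'cy': 192.51444381953783, 'xyz': array([0.28755932, 0.11688199, 1.18332482]), 'attitude': array([ 0.067
[... 606 characters left out ...]
]
base_top top 0.87 [354.  210.1] [ 0.475  -0.1676  0.023 ]
base_top scene 0.83 [329.6 255.3] [ 0.4814 -0.1588  0.023 ]
base top 0.62 [351.2 214. ] [ 0.467  -0.1649  0.    ]
base scene 0.84 [326.7 263.1] [ 0.4714 -0.1602  0.    ]
lens_cleaner top 0.74 [226.  176.1] [0.569  0.2007 0.    ]
lens_cleaner scene 0.67 [243.9 187.6] [0.5444 0.1859 0.    ]
immersion_oil top 0.6 [278.5 175.9] [0.574  0.0468 0.    ]
immersion_oil scene 0.65 [191.9 180.2] [0.4637 0.3333 0.    ]
swab_tub top 0.89 [128.8 228.4] [0.4076 0.4717 0.    ]
swab_tub scene 0.68 [147.7 172. ] [0.399  0.4696 0.    ]
dust_cap top 0.72 [305.6 176.8] [ 0.5736 -0.033   0.    ]
dust_cap scene 0.67 [306.  219.4] [ 0.5608 -0.0356  0.    ]
```

View pics/top.png

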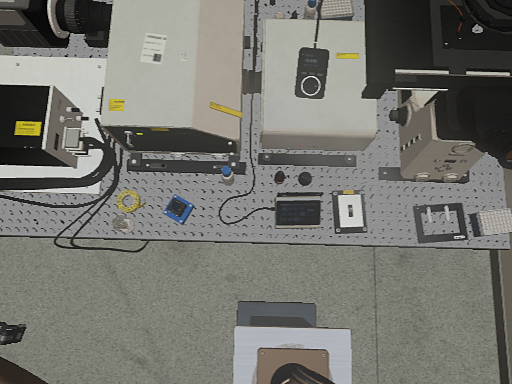

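View pics/scene.png

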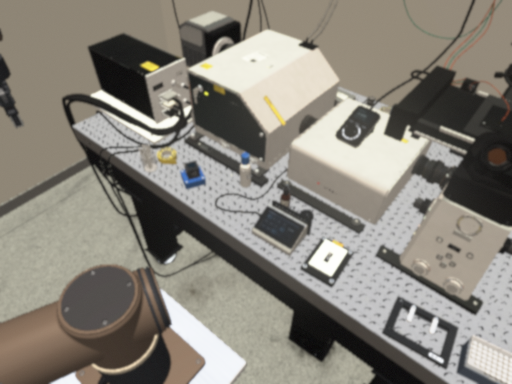

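The top view shows the carrier at about (178,208), turned roughly 30°, and the base at (349,211) with its yellow housing toward +x. The scene view agrees. I'll move over the carrier for a close look.

```bash
python3 -m handwheel '[[[0.085,-0.0303,-0.0202,0.0025,0],[0.085,-0.0303,-0.0202,0.0025,0],[0.085,-0.0303,-0.0202,0.0025,0],[0.085,-0.0303,-0.0202,0.0025,0],[0.085,-0.0303,-0.0202,0.0025,0],[0.085,-0.0303,-0.0202,0.0025,0],[0.085,-0.0303,-0.0202,0.0025,0],[0.085,-0.0303,-0.0202,0.0025,0],[0.085,-0.0303,-0.0202,0.0025,0],[0.085,-0.0303,-0.0202,0.0025,0],[0.085,-0.0303,-0.0202,0.0025,0],[0.085,-0.0303,-0.0202,0.0025,0]]]'
python3 -m handwheel '[[[0.085,0,0,0,0],[0.085,0,0,0,0],[0.085,0,0,0,0]]]'
cat > look.py <<'E'
from h import *
import sys
s=get_state();C=cam('wrist',s);a=viewer.read_camera('wrist');cv2.imwrite('pics/%s.png'%sys.argv[1],a)
print(s['eef_pos'].round(4),s['tcp_rot'].round(4),s['time'])
for n,z in [('carrier_grip',.048),('carrier_bore',0),('base_top',.023),('base',0)]:
    r=viewer.pinpoint('wrist',n)
    if r: uv=np.array(r[0]['xy'])*[512,384]; print(n,round(r[0]['confidence'],2),uv.round(1),world('wrist',uv,z,C).round(4))
E
python3 look.py w1
```

```text
time: 1.8
eef_pos: [0.4632, 0.3237, 0.2016]
tcp_rot: [0.129, 0.992, 0.0, 0.0]
contact_force: [1.1, 0.3, -0.2]
opening: 0.996
finger_force: 0.0
time: 2.05
eef_pos: [0.462, 0.3253, 0.2014]
tcp_rot: [0.129, 0.992, 0.0, -0.0]
contact_force: [0.2, 0.8, 0.3]
opening: 0.995
finger_force: 0.0
[0.462  0.3253 0.2014] [ 1.293e-01  9.916e-01  2.000e-04 -2.000e-04] 2.05
carrier_grip 0.9 [265.1 178.9] [0.4634 0.3306 0.048 ]
carrier_bore 0.92 [266.5 170.9] [0.4652 0.3329 0.    ]
```

View pics/w1.png

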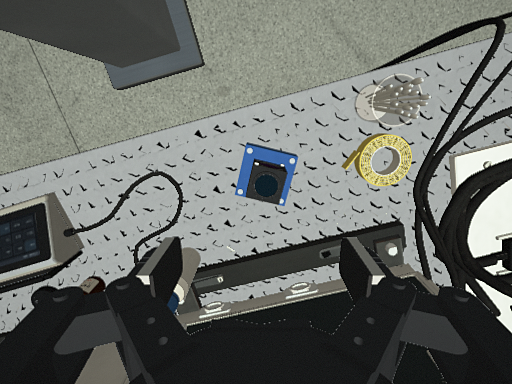

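The wrist view shows the carrier clearly at about (267,175), with the tape roll and swab tub well to its right and the spray bottle near the left finger. Next I'll measure its yaw from the blue block.

```bash
cat > blk.py <<'E'
from h import *
import sys
def blk(png,C,ztop,win):
    a=cv2.imread(png); h=cv2.cvtColor(a,cv2.COLOR_BGR2HSV)
    m=cv2.inRange(h,(98,110,50),(125,255,255)); k=np.zeros_like(m); x,y,r=win; k[y-r:y+r,x-r:x+r]=255; m&=k
    p=np.argwhere(m)[:,::-1]
    P=np.array([world('wrist',q,ztop,C)[:2] for q in p])
    return cv2.minAreaRect((P*1000).astype(np.float32)),len(p)
if __name__=='__main__':
    C=cam('wrist'); print(blk('pics/w1.png',C,.024,(267,175,50)))
E
python3 blk.py
```

```text
(((464.2128601074219, 332.1084899902344), (64.16673278808594, 65.35499572753906), 61.69309616088867), 1281)
```

```bash
python3 -m handwheel '[[[0.085,0,0,0,6.75],[0.085,0,0,0,6.75],[0.085,0.0007,0.0034,0.03,0],[0.085,0.0007,0.0034,0.03,0],[0.085,0,0,0.015,0],[0.085,0,0,0,0],[0.085,0,0,0,0]]]'
python3 look.py w2; python3 -c "
from blk import *
print(blk('pics/w2.png',cam('wrist'),.024,(265,210,85)))"
```

```text
time: 2.88
eef_pos: [0.4632, 0.3321, 0.1256]
tcp_rot: [0.244, 0.97, -0.001, -0.001]
contact_force: [0.1, -0.1, 0.8]
opening: 0.995
finger_force: 0.0
[0.4632 0.3321 0.1256] [ 2.441e-01  9.697e-01 -7.000e-04 -8.000e-04] 2.8833
carrier_grip 0.92 [258.8 200.7] [0.4631 0.3305 0.048 ]
carrier_bore 0.57 [261.4 185.8] [0.464  0.3326 0.    ]
(((468.0635681152344, 331.67919921875), (64.71006774902344, 67.1883544921875), 61.60153579711914), 2128)
```

View pics/w2.png

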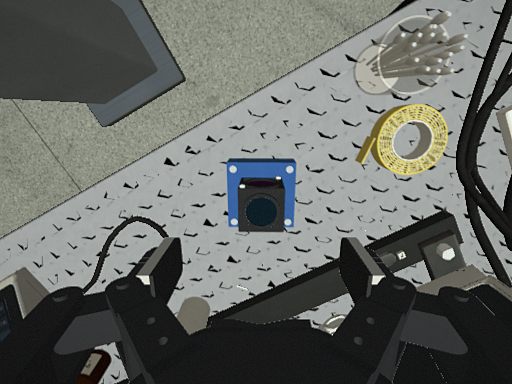

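The block is square to the gripper and centred at column 262, so I'll descend and grip.

```bash
python3 -m handwheel '[[[0.085,0,0,0.03,0],[0.085,0,0,0.03,0],[0.085,0,0,0.025,0],[0.085,0,0,0.0105,0],[0.085,0,0,0,0],[0.03,0,0,0,0],[0.03,0,0,0,0],[0.03,0,0,0,0],[0.03,0,0,0,0],[0.03,0,0,0,0],[0.03,0,0,0,0]]]' 50
python3 look.py w3
```

```text
time: 4.05
eef_pos: [0.4656, 0.3325, 0.0329]
tcp_rot: [0.245, 0.97, 0.001, 0.001]
contact_force: [-0.5, 0.3, 6.0]
opening: 0.437
finger_force: 52.9
[0.4656 0.3325 0.0329] [0.2447 0.9696 0.0011 0.0014] 4.05
carrier_grip 0.67 [435.5  39.5] [0.4108 0.4461 0.048 ]
carrier_bore 0.62 [261.4 219.6] [0.4658 0.3332 0.    ]
```

View pics/w3.png

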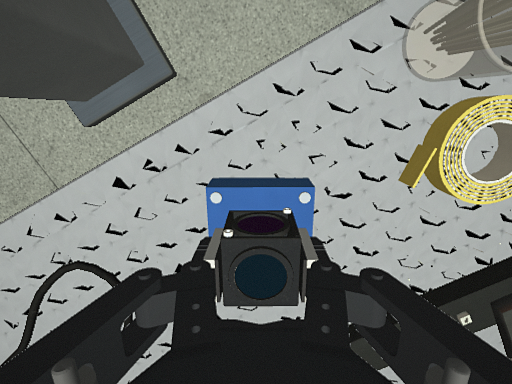

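The cube is gripped (opening 0.437, 53 N) and the block is centred on the tool. I'll lift it, and meanwhile estimate the base yaw from the top camera.

```bash
python3 -m handwheel '[[[0.03,0,0,-0.03,0],[0.03,0,0,-0.04,0],[0.03,0,0,-0.04,0],[0.03,0,0,-0.04,0],[0.03,0,0,0,0]]]'
python3 - <<'E'
from h import *
viewer.read_camera('top'); C=cam('top')
for n,z in [('base',.012),('switch_plate',.023)]:
    r=viewer.outline_of('top',n)
    if r:
        p=np.argwhere(r[0]['mask'])[:,::-1]; P=np.array([world('top',q,z,C)[:2] for q in p])
        print(n,r[0]['confidence'],cv2.minAreaRect((P*1000).astype(np.float32)))
E
```

```text
time: 4.72
eef_pos: [0.4686, 0.3341, 0.1908]
tcp_rot: [0.245, 0.97, 0.005, 0.006]
contact_force: [1.8, 0.7, -0.0]
opening: 0.435
finger_force: 52.2
base 0.81 ((473.4115295410156, -156.7237091064453), (124.31859588623047, 93.11912536621094), 3.303208589553833)
switch_plate 0.87 ((473.8498840332031, -158.15464782714844), (88.86174011230469, 66.36756896972656), 1.6292142868041992)
```

```bash
python3 -m handwheel '[[[0.03,0,0,0,-6.2],[0.03,0,0,0,-6.2],[0.03,0,0,0,-6.2],[0.03,0,0,0,-6.2],[0.03,0,0,0,-6.0],[0.03,0,0,0,0]]]'
python3 -m handwheel '[[[0.03,0.001,-0.032,0,0],[0.03,0.001,-0.032,0,0],[0.03,0.001,-0.032,0,0],[0.03,0.001,-0.032,0,0],[0.03,0.001,-0.032,0,0],[0.03,0.001,-0.032,0,0],[0.03,0.001,-0.032,0,0],[0.03,0.001,-0.032,0,0],[0.03,0.001,-0.032,0,0],[0.03,0.001,-0.032,0,0],[0.03,0.001,-0.032,0,0],[0.03,0.001,-0.032,0,0]]]'
python3 -m handwheel '[[[0.03,0,0,0,0],[0.03,0,0,0,0],[0.03,0,0,0,0],[0.03,0,0,0,0]]]'
python3 look.py w4
python3 - <<'E'
import cv2
a=cv2.imread('pics/w4.png');cv2.imwrite('pics/w4b.png',cv2.resize(a[60:320,80:380],None,fx=2,fy=2,interpolation=2))
E
```

```text
time: 5.37
eef_pos: [0.4622, 0.3308, 0.1769]
tcp_rot: [-0.022, 1.0, -0.001, -0.003]
contact_force: [0.5, -0.7, -1.5]
opening: 0.437
finger_force: 52.0
time: 6.37
eef_pos: [0.4671, -0.0534, 0.1786]
tcp_rot: [-0.02, 1.0, 0.001, -0.002]
contact_force: [1.7, 0.3, -3.2]
opening: 0.43
finger_force: 52.1
time: 6.7
eef_pos: [0.468, -0.0512, 0.1797]
tcp_rot: [-0.022, 1.0, 0.001, -0.001]
contact_force: [0.4, -0.2, -2.8]
opening: 0.438
finger_force: 52.4
[ 0.468  -0.0512  0.1797] [-2.170e-02  9.998e-01  6.000e-04 -1.100e-03] 6.7
carrier_grip 0.86 [257.3 254.5] [ 0.5514 -0.0509  0.048 ]
carrier_bore 0.67 [259.8 222.2] [ 0.5318 -0.0489  0.    ]
base 0.71 [168.9 174.1] [ 0.4729 -0.1628  0.    ]
```

View pics/w4b.png

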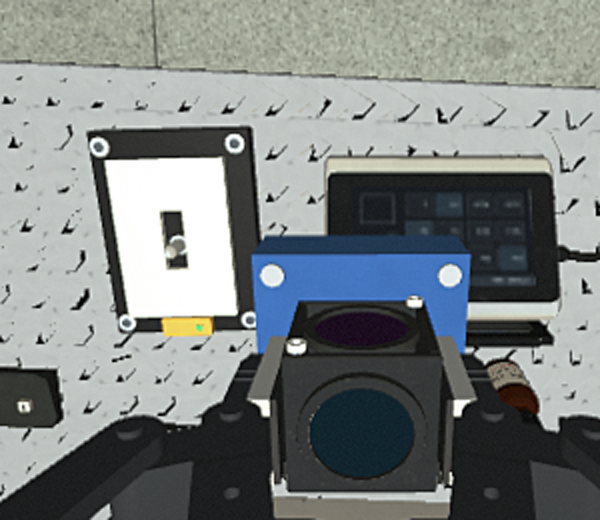

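The crop shows the white switch plate at crop x 104–240, y 156–318. The dowel sits at about crop (175,245) in its slot, roughly full-frame (168,182). I'll measure it more finely.

```bash
python3 - <<'E'
from h import *
C=cam('wrist'); a=cv2.imread('pics/w4.png'); g=cv2.cvtColor(a,cv2.COLOR_BGR2GRAY)
m=((a.min(2)>200)).astype(np.uint8); m[:,:125]=0;m[:,205:]=0;m[:130]=0;m[225:]=0
n,l,st,_=cv2.connectedComponentsWithStats(m); i=1+st[1:,4].argmax(); p=np.argwhere(l==i)[:,::-1]
P=np.array([world('wrist',q,.023,C)[:2] for q in p]); r=cv2.minAreaRect((P*1000).astype(np.float32)); print(st[i],r)
h=cv2.convexHull(p.astype(np.int32)); q4=cv2.approxPolyDP(h,6,True)[:,0]; print([(tuple(u),(world('wrist',u,.023,C)*1000).round(1)) for u in q4])
for w in [.0,2.5]:
  th=np.radians(w); 
  for x in (-8,0,8):
    c=np.array([*r[0],0])/1000; d=np.array([np.cos(th),np.sin(th),0])*x/1000
    print(w,x,'tip',pix(c+d+[0,0,.035],C).round(1),'foot',pix(c+d+[0,0,.018],C).round(1))
cv2.imwrite('pics/w4c.png',cv2.resize(a[155:205,145:195],None,fx=10,fy=10,interpolation=cv2.INTER_CUBIC))
E
```

```text
[ 133  139   66   86 4137] ((479.7810974121094, -161.79010009765625), (100.42153930664062, 70.62955474853516), 3.8810133934020996)
[((np.int32(198), np.int32(216)), array([ 518.7, -123.9,   23. ])), ((np.int32(140), np.int32(222)), array([ 529.5, -193.8,   23. ])), ((np.int32(133), np.int32(140)), array([ 432. , -193.3,   23. ])), ((np.int32(190), np.int32(139)), array([ 428.1, -130.6,   23. ]))]
0.0 -8 tip [160.1 179. ] foot [165.3 175.4]
0.0 0 tip [160.6 185.9] foot [165.7 182.1]
0.0 8 tip [161.  192.8] foot [166.1 188.7]
2.5 -8 tip [159.8 178.9] foot [165.  175.4]
2.5 0 tip [160.6 185.9] foot [165.7 182.1]
2.5 8 tip [161.4 192.8] foot [166.4 188.7]
```

View pics/w4c.png

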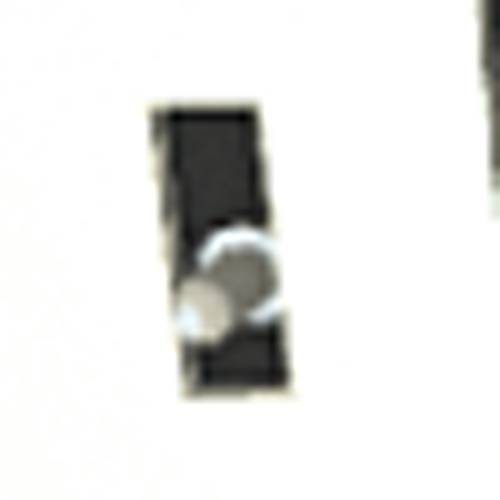

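The dowel tip is at full-frame (165.5,185.8), and the slot corners are clear. That puts it beyond the slot centre, toward +x. I'll compute the positions.

```bash
python3 - <<'E'
from h import *
C=cam('wrist'); f=lambda x,y:(144.55+x/10,154.55+y/10)
S=np.array([world('wrist',f(*u),.023,C)*1000 for u in [(152,105),(258,105),(290,388),(186,395)]]);print(S.round(1),S.mean(0))
Q=np.array([world('wrist',u,.023,C)*1000 for u in [(132,139),(191.7,138),(199.7,218),(139.5,219)]]);print(Q.round(1),Q.mean(0))
d=((Q[2]+Q[3])-(Q[0]+Q[1]))/2;print('yaw',np.degrees(np.arctan2(d[1],d[0])),np.linalg.norm(d)); e=((Q[0]-Q[1])+(Q[3]-Q[2]))/2;print(np.degrees(np.arctan2(-e[0],e[1])),np.linalg.norm(e))
print('tip',world('wrist',f(205,308),.034,C)*1000)
s=get_state();M=R.from_quat(s['tcp_rot']).as_matrix();print(M.round(4),s['eef_pos'])
# camera seen carrier block top front edge: x and yaw relative to tool
E
```

```text
[[ 458.7 -165.7   23. ]
 [ 458.2 -153.7   23. ]
 [ 491.6 -151.7   23. ]
 [ 493.  -163.9   23. ]] [ 475.38173951 -158.73745549   23.        ]
[[ 430.9 -194.3   23. ]
 [ 427.  -128.7   23. ]
 [ 521.2 -121.9   23. ]
 [ 525.6 -194.1   23. ]] [ 476.19232676 -159.75006931   23.        ]
yaw 2.137718952779457 94.56259424759904
-176.53066138378173 69.02883322716907
tip [ 479.16371622 -157.16098798   34.        ]
[[-9.99e-01 -4.44e-02 -2.00e-04]
 [-4.44e-02  9.99e-01  1.00e-04]
 [ 1.00e-04  1.00e-04 -1.00e+00]] [ 0.46869973 -0.05152712  0.18074715]
```

```bash
python3 - <<'E'
from h import *
s=get_state();C=cam('wrist',s); z=s['eef_pos'][2]-.0329+.024
M=R.from_quat(s['tcp_rot']).as_matrix()
for u in [(206.7,186.5),(314.5,186.5)]:
    for dz in (0,.002): print(dz,(M.T@(world('wrist',u,z+dz,C)-s['eef_pos'])*1000).round(1))
E
```

```text
0 [ 31.  -31.3   8.9]
0.002 [ 31.6 -30.9   6.9]
0 [31.  31.7  8.9]
0.002 [31.5 31.3  6.9]
```

```bash
python3 -m handwheel '[[[0.03,-0.001,-0.027,0,-0.4],[0.03,-0.0015,-0.027,0,0],[0.03,-0.0013,-0.027,0,0],[0.03,-0.0015,-0.025,0,0],[0.03,0,0,0.03,0],[0.03,0,0,0.03,0],[0.03,0,0,0.025,0],[0.03,0,0,0.015,0],[0.03,0,0,0,0],[0.03,0,0,0,0],[0.03,0,0,0,0]]]'
python3 look.py w5
python3 - <<'E'
import cv2
a=cv2.imread('pics/w5.png');cv2.imwrite('pics/w5b.png',a)
E
```

```text
time: 7.87
eef_pos: [0.4803, -0.1583, 0.0822]
tcp_rot: [-0.025, 1.0, -0.001, 0.001]
contact_force: [0.4, -0.0, -2.3]
opening: 0.432
finger_force: 52.4
[ 0.4803 -0.1583  0.0822] [-2.530e-02  9.997e-01 -7.000e-04  1.100e-03] 7.8667
carrier_grip 0.88 [258.2 255.9] [ 0.5096 -0.1584  0.048 ]
carrier_bore 0.7 [260.1 219.8] [ 0.5009 -0.1576  0.    ]
```

View pics/w5.png

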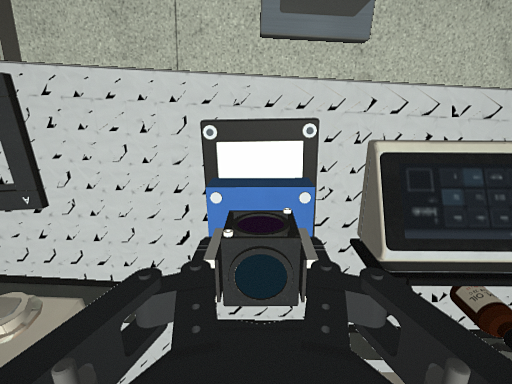

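The near view shows the base's front edge running from (202,121) to (319,119), almost parallel to the block's front edge at row 187. I'll fit both edges for yaw and centring.

```bash
python3 - <<'E'
from h import *
s=get_state();C=cam('wrist',s);M=R.from_quat(s['tcp_rot']).as_matrix();a=cv2.imread('pics/w5.png').astype(int);g=a.sum(2)/3
def edge(cols,r0,r1,sgn):
    pts=[]
    for c in cols:
        d=sgn*np.diff(g[r0:r1,c]); k=d.argmax(); 
        w=d[max(k-1,0):k+2].clip(0); pts.append((c,r0+max(k-1,0)+(w*np.arange(len(w))).sum()/w.sum()+.5))
    k=np.polyfit(*np.array(pts).T,1); res=np.array(pts)[:,1]-np.polyval(k,np.array(pts)[:,0]); ok=abs(res)<1
    return np.polyfit(*np.array(pts)[ok].T,1)
for n,cols,r0,r1,sg,z,c0,c1 in [('base front',range(222,298),112,130,-1,.012,203,318),('plate front',range(222,298),132,150,1,.023,217,302),('blk top front',range(212,310),180,196,1,s['eef_pos'][2]-.009,207,315)]:
    k=edge(cols,r0,r1,sg); p=[M.T@(world('wrist',(c,np.polyval(k,c)),z,C)-s['eef_pos'])*1000 for c in (c0,c1)]
    print(n,k.round(4),np.array(p).round(1).tolist(),'ang tool',np.degrees(np.arctan2(p[1][0]-p[0][0],p[1][1]-p[0][1])).round(2))
E
```

```text
base front [-1.820000e-02  1.231227e+02] [[67.2, -43.7, 70.1], [68.6, 44.0, 70.0]] ang tool 0.96
plate front [-1.720000e-02  1.453271e+02] [[51.6, -32.0, 59.1], [52.6, 30.9, 59.0]] ang tool 0.93
blk top front [-3.80000e-03  1.87689e+02] [[30.7, -31.1, 9.0], [31.0, 32.0, 8.9]] ang tool 0.19
```

```bash
python3 -m handwheel '[[[0.03,0.003,-0.0005,0,-0.7],[0.03,0,0,0.008,0],[0.03,0,0,0.005,0],[0.03,0,0,0.004,0],[0.03,0,0,0,0],[0.03,0,0,0,0]]]'
python3 -m handwheel '[[[0.03,0,0,0.003,0],[0.03,0,0,0.003,0],[0.03,0,0,0,0],[0.03,0,0,0,0]]]'
```

```text
time: 8.62
eef_pos: [0.4758, -0.1585, 0.0632]
tcp_rot: [-0.031, 1.0, 0.0, -0.001]
contact_force: [-0.1, 0.2, -2.3]
opening: 0.435
finger_force: 52.4
time: 8.95
eef_pos: [0.476, -0.1586, 0.0576]
tcp_rot: [-0.031, 1.0, 0.0, -0.0]
contact_force: [-0.3, -0.2, -1.8]
opening: 0.438
finger_force: 52.4
```

There's no contact force with the underside about 10 mm below the dowel tip, so the bore is on the dowel. Now I'll press.

```bash
python3 -m handwheel '[[[0.03,0,0,0.003,0],[0.03,0,0,0.003,0],[0.03,0,0,0.003,0],[0.03,0,0,0,0],[0.03,0,0,0,0],[0.03,0,0,0,0]]]' 80
```

```text
time: 9.45
eef_pos: [0.4769, -0.159, 0.0509]
tcp_rot: [-0.031, 1.0, -0.0, 0.0]
contact_force: [-4.9, 1.4, 11.5]
opening: 0.429
finger_force: 86.3
```

```bash
python3 -m handwheel '[[[0.03,0.0015,0.0003,0.003,0],[0.03,0,0,0.002,0],[0.03,0,0,0,0],[0.03,0,0,0,0],[0.03,0,0,0,0],[0.03,0,0,0,0]]]'
```

```text
time: 9.95
eef_pos: [0.4771, -0.1591, 0.0508]
tcp_rot: [-0.031, 1.0, 0.0, 0.0]
contact_force: [-12.5, 8.0, 36.3]
opening: 0.432
finger_force: 89.4
```

```bash
python3 -m handwheel '[[[0.03,0.001,0,-0.003,0],[0.03,0,0,0,0],[0.03,0,0,0,0],[0.03,0,0,0,0]]]'
python3 look.py w6; python3 - <<'E'
from h import *
viewer.read_camera('wrist')
for n in ['base','switch_plate']: pass
print(get_state()['contact_force'],get_state()['finger_force'])
E
```

```text
time: 10.28
eef_pos: [0.4766, -0.1592, 0.0509]
tcp_rot: [-0.031, 1.0, -0.001, 0.003]
contact_force: [-1.5, 4.4, 16.6]
opening: 0.427
finger_force: 87.0
[ 0.4766 -0.1592  0.0509] [-3.070e-02  9.995e-01 -5.000e-04  2.700e-03] 10.2833
carrier_grip 0.72 [259.8 254.5] [ 0.4868 -0.159   0.048 ]
carrier_bore 0.61 [259.4 222.3] [ 0.4864 -0.1594  0.    ]
[-1.49376061  4.10989769 16.32268085] 86.95488810539246
```

View pics/w6.png

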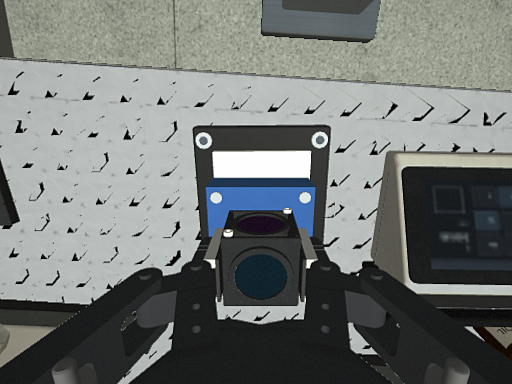

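The block is parallel to the base (base edge at row 126, block edge at row 187). The height stays at 0.0508–0.0509 m from 11 to 36 N, so the plate is bottomed, and it's now held down at about 16 N.

```bash
python3 -c "
from plant import sign_off; print(sign_off())"
```

```text
the job is handed in; nothing more can be done
None
```

The carrier is on the dowel with its edges in line with the base, and the switch plate is at the bottom of its stroke. The cube is still gripped and pressed down at about 16 N, and the job is handed in (10.3 s on the robot's clock).

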